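# Discard the spent dropper bottles through the gated hopper

### The job

Push the hopper's slide gate fully home, then put every spent dropper bottle on the bench into the hopper through the square port in its lid, and plug the port fully with the rubber bung. Then draw the gate out to its end stop so that all bottles drop into the waste bin, and push it fully home again, leaving the bung plugged in. Leave the other things on the bench where they are.

Things in the scene. Friction and masses are not known exactly. Their poses are not given: they have to be found in the camera images.
- hopper: Discard hopper on four legs, fixed to the bench; origin on the bench under its centre; its -x side is the front (gate grip), turned roughly to the robot; z up. Shaft: clear front and rear, polished slippery walls, inner 84 mm in x, |y| up to 37 mm at the foot, 55 mm at the top; its floor is the slide gate, top 115 mm up. What lies in the shaft drops into the bin when the gate is fully drawn
- port (a point): centre of the square port, 48 x 48 mm, sides along the hopper's x and y, in the hopper's lid plate, at the level of the lid's upper face, 236 mm up. Lid plate 110 mm (x) by 150 mm (y), 6 mm thick
- bin (a point): centre of the floor of the white waste bin under the gate, part of the hopper: 170 mm (hopper x) by 122 mm (y), walls 55 mm high, a low round ridge along its middle
- gate (a joint): slide gate (steel plate under the shaft) in m: 0 = pushed fully home (shut), 0.092 = drawn out to its end stop along the hopper's -x; moves along the hopper's x only; takes about 3 N, stays where it is left
- gate_handle (a point): centre of the top of the gate's grip: upright white block 26 mm (hopper x) by 16 mm (y), 70 mm high, on the gate plate, top 185 mm up. It moves with the gate: 115 mm in front of the hopper's centre when shut (60 mm from the lid's edge), 207 mm when fully out. Room to pinch its 16 mm width from above, a finger on either side in y
- bung: loose tan rubber bung, 54 mm high, 0.12 kg; origin under its centre, z up. From below: square plug 45 x 45 mm, 20 mm long (lowest 4 mm stepped in to 39 x 39), flange 64 x 64 x 6 mm, then a grip fin 40 mm (x) by 14 mm (y), 28 mm high. Fits the port in any of the four square positions; fully home its flange lies on the lid, origin 216 mm up
- bottle0: spent dropper bottle, loose, 20 g, may be absent: white square body 26 x 26 mm, 28 mm high, with a narrower pointed dropper cap on it (20 mm across at its foot), 44 mm high in all; stands upright at the start; origin under its centre, z to the cap, sides along x and y
- bottle1: spent dropper bottle, loose, 20 g, may be absent: white square body 26 x 26 mm, 28 mm high, with a narrower pointed dropper cap on it (20 mm across at its foot), 44 mm high in all; stands upright at the start; origin under its centre, z to the cap, sides along x and y
- bottle2: spent dropper bottle, loose, 20 g, may be absent: white square body 26 x 26 mm, 28 mm high, with a narrower pointed dropper cap on it (20 mm across at its foot), 44 mm high in all; stands upright at the start; origin under its centre, z to the cap, sides along x and y
- bottle3: spent dropper bottle, loose, 20 g, may be absent: white square body 26 x 26 mm, 28 mm high, with a narrower pointed dropper cap on it (20 mm across at its foot), 44 mm high in all; stands upright at the start; origin under its centre, z to the cap, sides along x and y
- bottle4: spent dropper bottle, loose, 20 g, may be absent: white square body 26 x 26 mm, 28 mm high, with a narrower pointed dropper cap on it (20 mm across at its foot), 44 mm high in all; stands upright at the start; origin under its centre, z to the cap, sides along x and y
- jar: bystander: round screw jar, 44 mm across, 50 mm high, among the bottles; origin under its centre
- tape: bystander: roll of paper tape, 64 mm across, 18 mm high, lying flat; origin under its centre
- dish: bystander: shallow glass dish, 80 mm across, 16 mm high; origin under its centre
Not all that is in view belongs to the job. Of the things that look like the bung, the smallest one is meant.

How it is judged:
On the way, in this order (a step that is already met when the one before it is completed fails the run):
1. the slide gate is pushed fully home (value of joint gate below 0.004 m), for 0.2 s.
2. all bottles lie in the hopper's shaft above the shut gate (x of bottle0 in the frame of hopper between -0.045 and 0.045 m and y of bottle0 in the frame of hopper between -0.06 and 0.06 m and z of bottle0 in the frame of hopper between 0.11 and 0.225 m and x of bottle1 in the frame of hopper between -0.045 and 0.045 m and y of bottle1 in the frame of hopper between -0.06 and 0.06 m and z of bottle1 in the frame of hopper between 0.11 and 0.225 m and x of bottle2 in the frame of hopper between -0.045 and 0.045 m and y of bottle2 in the frame of hopper between -0.06 and 0.06 m and z of bottle2 in the frame of hopper between 0.11 and 0.225 m and x of bottle3 in the frame of hopper between -0.045 and 0.045 m and y of bottle3 in the frame of hopper between -0.06 and 0.06 m and z of bottle3 in the frame of hopper between 0.11 and 0.225 m and x of bottle4 in the frame of hopper between -0.045 and 0.045 m and y of bottle4 in the frame of hopper between -0.06 and 0.06 m and z of bottle4 in the frame of hopper between 0.11 and 0.225 m and value of joint gate below 0.004 m), for 0.2 s.
3. the bung is plugged fully into the port, with the bottles still above the shut gate (all of step 2 and x of bung in the frame of hopper between -0.004 and 0.004 m and y of bung in the frame of hopper between -0.004 and 0.004 m and z of bung in the frame of hopper between 0.21 and 0.22 m and angle between bung's own z axis and vertical below 0.06 rad), for 0.2 s.
4. the gate is drawn out to its end stop with the bung in place (x of bung in the frame of hopper between -0.004 and 0.004 m and y of bung in the frame of hopper between -0.004 and 0.004 m and z of bung in the frame of hopper between 0.21 and 0.22 m and angle between bung's own z axis and vertical below 0.06 rad and value of joint gate above 0.088 m), for 0.2 s.
At the end, for the whole second after the job is handed in: every bottle rests in the waste bin below the gate, the bung is fully home in the port (flange within 4 mm of the lid, within 4 mm sideways and 0.06 rad of upright) and the gate is shut to within 4 mm (x of bottle0 in the frame of hopper between -0.083 and 0.083 m and y of bottle0 in the frame of hopper between -0.06 and 0.06 m and z of each of bottle0, bottle1, bottle2, bottle3, bottle4 in the frame of hopper below 0.108 m and linear speed of each of bottle0, bottle1, bottle2, bottle3, bottle4 below 0.02 m/s and x of bottle1 in the frame of hopper between -0.083 and 0.083 m and y of bottle1 in the frame of hopper between -0.06 and 0.06 m and x of bottle2 in the frame of hopper between -0.083 and 0.083 m and y of bottle2 in the frame of hopper between -0.06 and 0.06 m and x of bottle3 in the frame of hopper between -0.083 and 0.083 m and y of bottle3 in the frame of hopper between -0.06 and 0.06 m and x of bottle4 in the frame of hopper between -0.083 and 0.083 m and y of bottle4 in the frame of hopper between -0.06 and 0.06 m and x of bung in the frame of hopper between -0.004 and 0.004 m and y of bung in the frame of hopper between -0.004 and 0.004 m and z of bung in the frame of hopper between 0.21 and 0.22 m and angle between bung's own z axis and vertical below 0.06 rad and value of joint gate below 0.004 m); the robot touches nothing.
It fails at once if a bystander on the bench is disturbed (moved more than 3 cm) (distance of any of jar, tape, dish from where it was at the start of the episode above 0.03 m).
Of bottle0, bottle1, bottle2, bottle3, bottle4 only 3 to 5 are there at a start; the rules pass over those that are not, and their reading is None.
At some moment in a run one of bottle0, bottle1, bottle2, bottle3, bottle4, bung may be knocked a few centimetres aside while the robot is not near it.
It also fails if it takes over 210 s, if anything falls off the work surface, if the arm or the gripper's body presses on something with over 40 N, if the wrist force passes 120 N, or if a joint passes its speed limit or range.

### The arm

A 7-joint arm with a two-finger parallel gripper is mounted at the origin on the work surface. World frame = base frame: x ahead of the robot, y to its left, z up, the work surface at z = 0. Lengths are in m, angles in rad, forces in N, time in s.
With the tool pointing down it reaches from about 0.425 to 0.825 m from the base axis. Payload 3.6 kg.
Tool frame: the origin (TCP) lies on the centre line of the jaws, within the pads' length; the fingertips stand robot.tip_reach ahead of it and the grasp point (between the pads) lies 8 mm behind it (robot.tip_reach is the distance from the TCP to the fingertips, in m); x points along the fingers, z is the direction in which the jaws open and shut, and the axes are right-handed (so a half turn about x gives the same grasp; the last joint's range is limited). The gripper opens to 85 mm and grips with 20 to 120 N. Pads are 22 mm wide; open, the fingers measure 114 mm over their backs; the gripper's body (76 mm by 85 mm) begins 54 mm behind the grasp point. The pads swing forward as they close: fully open they stand 13 mm farther back than shut.
Start: joints at [-0.026, 0.615, -0.013, 1.423, 0.008, 1.103, -0.04], TCP at [0.65, 0, 0.242] pointing down, gripper open.
Joint ranges: [-3.12, 3.12], [-0.3, 2.06], [-1.34, 1.32], [0.26, 2.42], [-1.36, 4.5], [0.01, 1.98], [-2.84, 2.84]. Speed limits (rad/s): [2.79, 2.79, 3.14, 3.14, 3.14, 3.14, 3.14].

### API

Orientations are given as a unit quaternion [w, x, y, z].
In Python, from cell import robot gives the robot as it stands.
- The arm moves only by the tool play_rows, never from a script. Its argument "deltas" is a list of rows, each a list of 3 entries, a list of its own where there are three numbers: the shift along the world's x, y, z in m, then the turn, a rotation vector about the world's x, y, z in degrees, then the closure, from 0 (fully open) to 1 (shut). In form: [[[dx, dy, dz], [ax, ay, az], hand], ...]. A call has 1 to 8 rows; each row is the pose to reach, as a shift and turn from the pose commanded when the call began; what a row does not reach only later rows make up. A row lasts 1/8 s, in which the tool goes at most 62.5 mm and 10.7 degrees, less where a joint would pass 70% of its speed; a pose out of reach is approached as far as the arm can. A call with a gripper value outside its range is refused whole. The fingers move at their own pace and stop on an object; "grip_force" is the grip in N (left out, the last holds). Time passes only in rows, so rows that repeat a pose let the fingers close. It gives the time, the measured TCP pose, the force and the opening at its end, in the units of the state.
- robot.sense(): the state, without advancing time (a new reading comes with each control period).
- robot.read_camera(name): name is "scene" or "side" or "wrist"; returns a dict with "image" (384x512x3 uint8, blue, green, red), "fx", "fy", "cx", "cy" (pixels), "rvec" (rotation vector, rad) and "tvec" (3), from world to camera coordinates, as OpenCV has them. Camera axes: x right, y down, z forward; pixel columns grow to the right and rows downward; lengths in m; the calibration is good to about 2 mm. A picture is of the moment at which its call begins. There is no depth.
- robot.hand_in(): hands the job in, once; it reports no verdict.
Trained networks look in the newest picture that a camera, given by its name, has taken for a name from the list of things; names that differ only in an ending like _2 or _b are one class to them, and where a whole thing is asked for, a point or a joint stands for the part that bears it (a point fixed in the world has none). Each returns a list of dicts, best first, with "p" (0 to 1); they miss things now and then, are a little off and sometimes report something else, mostly with a low value. They report only what shows in the picture. A call takes as long as a camera call. They do not tell look-alikes from the thing itself.
- robot.trace(target, camera): "mask" (384x512 bool, what is visible of it) and "location" ([column, row] in pixels, amid what is visible of it).
The state is a dict: "time_s": time; "joint_positions": joint angles; "joint_vel": joint speeds; "joint_torque": joint torques, N m; "tcp_pos": TCP position; "tcp_rot": TCP orientation; "ft_force": force on the tool from outside, world axes, zero at the start; "torque": the same for the moment, N m; "grip_width": opening from 0.0 (shut) to 1.0 (fully open).
Only numpy, scipy, OpenCV 4.12 (cv2) and the standard library are available. Lean on these libraries where they do the work, as an engineer would, in place of code of your own. Each camera call takes 0.05 s, during which the arm holds its last target. There are 200 camera calls.

## Working session

There is one attempt and no reset: what is moved stays moved. The work goes in short steps, Python scripts to look and compute and a tool call to move; the robot and the scene stay as the last step left them, time stands still between calls to the robot, and variables do not carry over. Pictures are saved under pics/ and viewed, about 12 in all and at most 16, crops included, and the job is handed in when it is done.

Besides the shell and the picture viewer there is one more tool, called after "Request:" as name([rows], argument=value, ...), one row to a line, values as JSON. play_rows: Moves the arm, as the interface text tells. Its arguments: {"type":"object","properties":{"deltas":{"type":"array","items":{"type":"array"}},"grip_force":{"type":"number"}},"required":["deltas"]}

```bash
ls; mkdir -p pics; cat > h.py <<'E'
import numpy as np, cv2
from cell import robot
def cam(n):
    c=robot.read_camera(n); c['R']=cv2.Rodrigues(np.array(c['rvec'],float))[0]; c['t']=np.array(c['tvec'],float).ravel(); return c
def px2w(c,uv,z):
    u,v=uv; d=c['R'].T@np.array([(u-c['cx'])/c['fx'],(v-c['cy'])/c['fy'],1.]); o=-c['R'].T@c['t']
    return o+d*(z-o[2])/d[2]
def w2px(c,p):
    q=c['R']@np.array(p,float)+c['t']; return np.array([c['fx']*q[0]/q[2]+c['cx'],c['fy']*q[1]/q[2]+c['cy']])
E
python3 - <<'E'
from h import *
s=robot.sense(); print({k:np.round(v,3) for k,v in s.items()}, robot.tip_reach)
ims=[]
for n in ['scene','side','wrist']:
    c=cam(n); cv2.imwrite(f'pics/{n}0.png',c['image']); print(n,'cam at',np.round(-c['R'].T@c['t'],3),c['fx'])
    for t in ['hopper','gate_handle','bung','bottle0','jar','tape','dish']:
        for r in robot.trace(t,n):
            if r['p']>.2: print(t,round(r['p'],2),np.round(r['location']),r['mask'].sum(), np.round(px2w(c,r['location'],0.02),3))
E
```

```text
pics
{'time_s': np.float64(0.0), 'joint_positions': array([-0.026,  0.616, -0.013,  1.425,  0.008,  1.103, -0.04 ]), 'joint_vel': array([ 0.001, -0.002, -0.001, -0.   ,  0.   ,  0.   ,  0.   ]), 'joint_torque': array([ 0.0000e+00, -4.6922e+01,  2.6000e-01, -1.7104e+01,  1.0000e-02,
        1.0000e-02,  0.0000e+00]), 'tcp_pos': array([ 0.649, -0.   ,  0.241]), 'tcp_rot': array([ 0.706, -0.   ,  0.708, -0.   ]), 'ft_force': array([-0.338,  0.506, -0.989]), 'torque': array([-0.043,  0.027, -0.012]), 'grip_width': np.float64(1.0)} 0.011
scene cam at [1.199 1.022 0.991] 478.43911993869085
hopper 0.6 [233. 240.] 6365 [0.584 0.074 0.02 ]
hopper 0.36 [183. 192.] 77 [ 0.576 -0.249  0.02 ]
hopper 0.21 [272. 214.] 396 [0.406 0.042 0.02 ]
gate_handle 0.59 [270. 215.] 351 [0.415 0.043 0.02 ]
bung 0.94 [333. 271.] 476 [0.433 0.358 0.02 ]
bung 0.71 [396. 275.] 931 [0.304 0.478 0.02 ]
bottle0 0.45 [253. 201.] 157 [ 0.412 -0.052  0.02 ]
bottle0 0.42 [198. 198.] 27 [ 0.553 -0.184  0.02 ]
bottle0 0.42 [165. 180.] 61 [ 0.587 -0.358  0.02 ]
bottle0 0.39 [206. 178.] 102 [ 0.461 -0.276  0.02 ]
tape 0.69 [2
[... 228 characters left out ...]
 0.02 ]
bung 0.84 [182. 169.] 474 [0.311 0.497 0.02 ]
bung 0.51 [219. 182.] 261 [0.428 0.371 0.02 ]
bottle0 0.71 [326. 310.] 217 [ 0.562 -0.281  0.02 ]
bottle0 0.56 [286. 320.] 203 [ 0.46  -0.288  0.02 ]
bottle0 0.54 [296. 360.] 267 [ 0.447 -0.393  0.02 ]
bottle0 0.44 [306. 280.] 133 [ 0.551 -0.176  0.02 ]
jar 0.65 [274. 283.] 400 [ 0.469 -0.167  0.02 ]
tape 0.47 [264. 175.] 78 [0.6   0.391 0.02 ]
dish 0.84 [243. 260.] 453 [ 0.415 -0.064  0.02 ]
wrist cam at [0.65  0.068 0.373] 292.4569318049802
gate_handle 0.7 [85. 32.] 9234 [0.464 0.15  0.02 ]
bottle0 0.84 [192. 282.] 518 [ 0.563 -0.161  0.02 ]
jar 0.33 [212.  35.] 27024 [0.602 0.147 0.02 ]
dish 0.81 [ 74. 214.] 2702 [ 0.417 -0.061  0.02 ]
```

```bash
python3 - <<'E'
import cv2,numpy as np
a=cv2.imread('pics/scene0.png');b=cv2.imread('pics/side0.png')
cv2.imwrite('pics/a1.png',cv2.resize(a[130:370,110:430],(800,600),interpolation=3))
cv2.imwrite('pics/a2.png',cv2.resize(b[144:384,140:460],(800,600),interpolation=3))
E
```

```text
(no output)
```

View pics/a1.png

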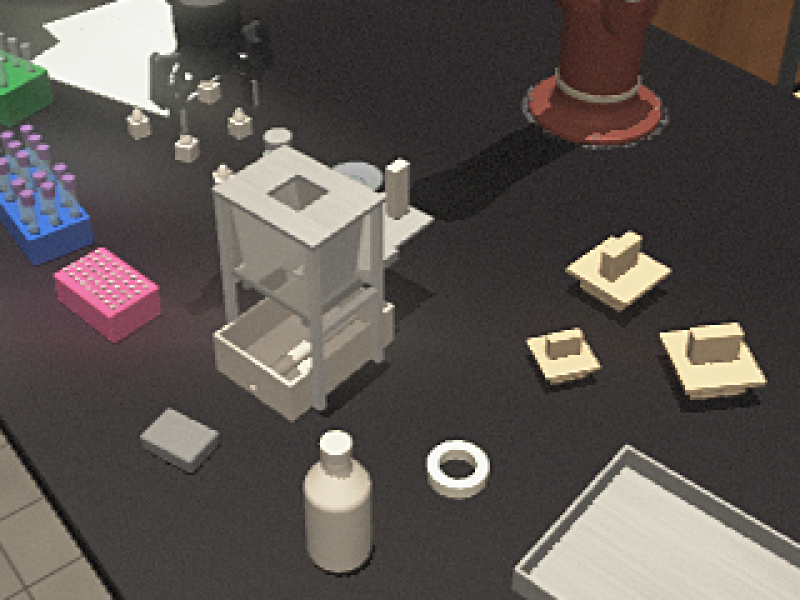

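View pics/a2.png

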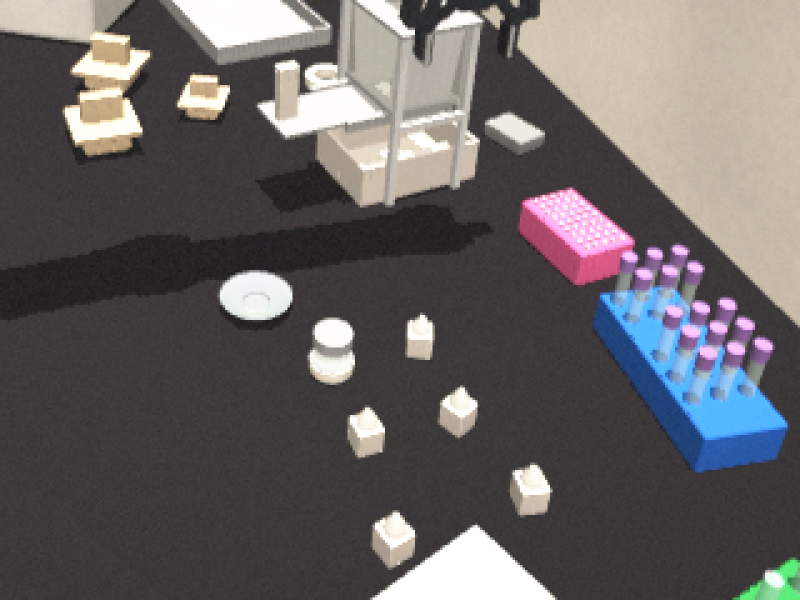

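```bash
cat >> h.py <<'E'
def tri(obs):
    A=[];b=[]
    for c,uv in obs:
        d=c['R'].T@np.array([(uv[0]-c['cx'])/c['fx'],(uv[1]-c['cy'])/c['fy'],1.]);d/=np.linalg.norm(d);o=-c['R'].T@c['t'];P=np.eye(3)-np.outer(d,d);A.append(P);b.append(P@o)
    return np.linalg.lstsq(np.vstack(A),np.hstack(b),rcond=None)[0]
E
python3 - <<'E'
from h import *
S=cam('scene');D=cam('side')
zs=lambda p:(p[0]/2.5+110,p[1]/2.5+130); zd=lambda p:(p[0]/2.5+140,p[1]/2.5+144)
for n,L in [('lid',[(285,147),(385,200),(315,248),(215,190)]),('port',[(298,175),(330,190),(300,210),(268,193)])]:
    P=np.array([px2w(S,zs(p),.236) for p in L]);print(n,np.round(P,3).tolist(),P.mean(0).round(3))
    e=np.diff(np.vstack([P,P[:1]]),axis=0);print(np.linalg.norm(e,axis=1).round(3),np.degrees(np.arctan2(e[:,1],e[:,0])).round(1))
print('handle top',px2w(S,zs((398,164)),.185),px2w(D,zd((288,67)),.185))
print('bung',px2w(S,zs((563,352)),.025),px2w(D,zd((204,99)),.025))
for p in [(420,345),(366,437),(459,415),(531,493),(394,543)]: print('b',px2w(D,zd(p),.014).round(3))
for p in [(186,154),(138,130),(239,130),(208,95),(222,178)]: print('bs',px2w(S,zs(p),.014).round(3))
print('jar',px2w(D,zd((332,350)),.025).round(3))
E
```

```text
lid [[0.615, 0.09, 0.236], [0.588, 0.236, 0.236], [0.691, 0.255, 0.236], [0.719, 0.111, 0.236]] [0.653 0.173 0.236]
[0.148 0.105 0.147 0.105] [ 100.8   10.6  -79.  -168.6]
port [[0.634, 0.143, 0.236], [0.623, 0.186, 0.236], [0.667, 0.195, 0.236], [0.677, 0.15, 0.236]] [0.65  0.169 0.236]
[0.045 0.046 0.046 0.044] [ 104.7   11.3  -77.5 -170.6]
handle top [0.49204773 0.13723375 0.185     ] [0.49240997 0.12396948 0.185     ]
bung [0.43312178 0.365197   0.025     ] [0.43342163 0.35001028 0.025     ]
b [ 0.557 -0.178  0.014]
b [ 0.465 -0.281  0.014]
b [ 0.559 -0.275  0.014]
b [ 0.585 -0.372  0.014]
b [ 0.452 -0.392  0.014]
bs [ 0.565 -0.257  0.014]
bs [ 0.59  -0.354  0.014]
bs [ 0.472 -0.262  0.014]
bs [ 0.458 -0.374  0.014]
bs [ 0.555 -0.175  0.014]
jar [ 0.464 -0.176  0.025]
```

Request:
play_rows([
  [[-0.02,0.02,0.05],[0,0,0],0],
  [[-0.05,0.05,0.1],[0,0,0],0],
  [[-0.08,0.09,0.15],[0,0,0],0],
  [[-0.08,0.09,0.15],[0,0,0],0],
  [[-0.08,0.09,0.15],[0,0,0],0],
  [[-0.08,0.09,0.15],[0,0,0],0],
])

```text
time_s: 2.05
tcp_pos: [0.57, 0.0881, 0.3902]
tcp_rot: [0.706, 0.0, 0.708, -0.002]
ft_force: [-0.0, 0.1, 0.1]
grip_width: 1.003
```

```bash
python3 - <<'E'
from h import *
s=robot.sense();print(s['tcp_pos'],s['ft_force'])
c=cam('wrist'); np.save('pics/w1.npy',c,allow_pickle=True); print(c['R'].round(3), (-c['R'].T@c['t']).round(3))
cv2.imwrite('pics/w1.png',c['image'])
for t in ['hopper','gate_handle']:
    for r in robot.trace(t,'wrist'): print(t,r['p'],r['location'],r['mask'].sum())
E
```

```text
[0.57000359 0.08805447 0.39020527] [-0.00363832  0.11000834  0.1438903 ]
[[ 1.    -0.004 -0.004]
 [-0.002 -0.963  0.268]
 [-0.005 -0.268 -0.963]] [0.571 0.156 0.521]
hopper 0.97 [321.1, 103.2] 27930
gate_handle 0.77 [230.9, 119.4] 6347
gate_handle 0.49 [177.2, 232.7] 1122
```

View pics/w1.png

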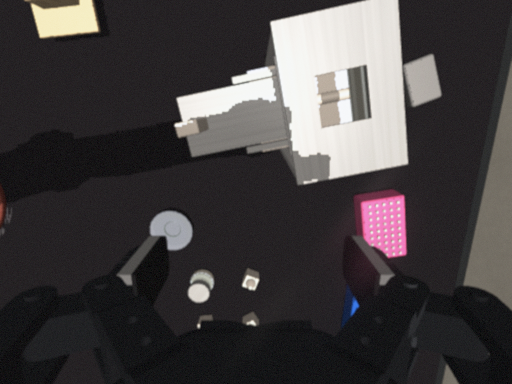

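```bash
python3 - <<'E'
from h import *
c=np.load('pics/w1.npy',allow_pickle=True).item()
g=cv2.cvtColor(c['image'],cv2.COLOR_BGR2GRAY)
def sub(L,w=4): return cv2.cornerSubPix(g,np.array(L,np.float32).reshape(-1,1,2),(w,w),(-1,-1),(3,50,.01)).reshape(-1,2)
for n,L,z in [('port',[(317,75),(368,66),(371,121),(323,128)],.236),('lid',[(271,23),(408,165),(300,185)],.236)]:
    q=sub(L);print(q.round(1).tolist());P=np.array([px2w(c,p,z) for p in q]);print(n,P.round(4).tolist(),P.mean(0).round(4))
    e=np.diff(np.vstack([P,P[:1]]),axis=0);print(np.linalg.norm(e,axis=1).round(4),np.degrees(np.arctan2(e[:,1],e[:,0])).round(1))
for p in [(176,126),(184,120),(197,118),(199,133),(187,134)]: print(p,px2w(c,p,.185).round(3))
im=cv2.resize(c['image'][50:200,150:430],(784,420),interpolation=3);cv2.imwrite('pics/w1c.png',im)
E
```

```text
[[315.1000061035156, 75.19999694824219], [365.6000061035156, 64.19999694824219], [370.6000061035156, 117.80000305175781], [321.29998779296875, 127.9000015258789]]
port [[0.6243, 0.1854, 0.236], [0.6693, 0.1945, 0.236], [0.6786, 0.1475, 0.236], [0.6326, 0.1383, 0.236]] [0.6512 0.1664 0.236 ]
[0.046  0.0479 0.0469 0.0478] [  11.4  -78.8 -168.7  100.1]
[[269.70001220703125, 21.200000762939453], [407.6000061035156, 163.5], [303.3999938964844, 183.60000610351562]]
lid [[0.5825, 0.2295, 0.236], [0.7195, 0.1036, 0.236], [0.6178, 0.0834, 0.236]] [0.6399 0.1388 0.236 ]
[0.1861 0.1037 0.1504] [ -42.6 -168.8  103.6]
(176, 126) [0.48  0.138 0.185]
(184, 120) [0.49  0.144 0.185]
(197, 118) [0.504 0.146 0.185]
(199, 133) [0.506 0.13  0.185]
(187, 134) [0.492 0.129 0.185]
```

View pics/w1c.png

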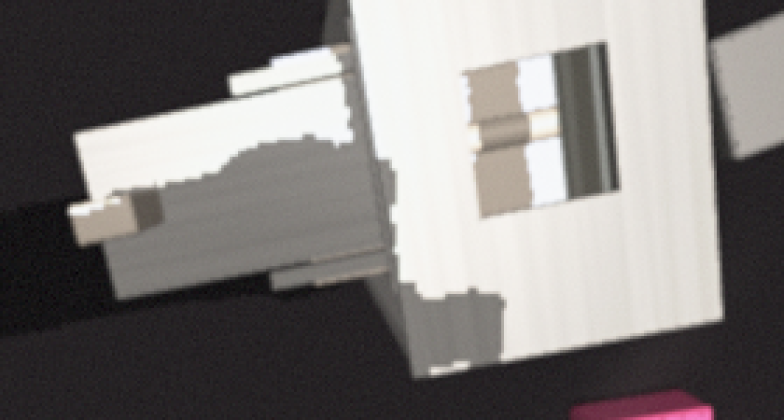

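Request:
play_rows([
  [[-0.02,0.01,0],[0,0,10.5],0],
  [[-0.04,0.02,0],[0,0,21],0],
  [[-0.077,0.048,0],[0,0,31.5],0],
  [[-0.077,0.048,-0.03],[0,0,42],0],
  [[-0.077,0.048,-0.06],[0,0,52.5],0.4],
  [[-0.077,0.048,-0.1],[0,0,63],0.4],
  [[-0.077,0.048,-0.12],[0,0,73.5],0.4],
  [[-0.077,0.048,-0.14],[0,0,84],0.4],
])

```text
time_s: 3.2
tcp_pos: [0.493, 0.1372, 0.2507]
tcp_rot: [0.524, -0.474, 0.525, 0.475]
ft_force: [0.5, -0.2, 0.0]
grip_width: 0.599
```

Request:
play_rows([
  [[0,0,0],[0,0,10.5],0.4],
  [[0,0,0],[0,0,17],0.4],
  [[0,0,0],[0,0,17],0.4],
  [[0,0,0],[0,0,17],0.4],
])

```text
time_s: 3.7
tcp_pos: [0.4931, 0.1376, 0.252]
tcp_rot: [0.45, -0.545, 0.451, 0.545]
ft_force: [0.8, 0.6, -0.2]
grip_width: 0.599
```

```bash
python3 - <<'E'
from h import *
s=robot.sense();print(s['tcp_pos'],s['tcp_rot'],s['grip_width'],s['joint_positions'])
from scipy.spatial.transform import Rotation as R
q=s['tcp_rot'];M=R.from_quat([q[1],q[2],q[3],q[0]]).as_matrix();print(M.round(3))
c=cam('wrist');cv2.imwrite('pics/w2.png',c['image'])
E
```

```text
[0.49308347 0.13758486 0.25195252] [ 0.45023348 -0.54495034  0.45064841  0.54519258] 0.5986492576271721 [-0.01963132  0.41804685 -0.42284569  1.79499771  0.20301935  0.97207941
  1.23493772]
[[-0.001 -0.982 -0.188]
 [-0.    -0.188  0.982]
 [-1.     0.001 -0.   ]]
```

View pics/w2.png

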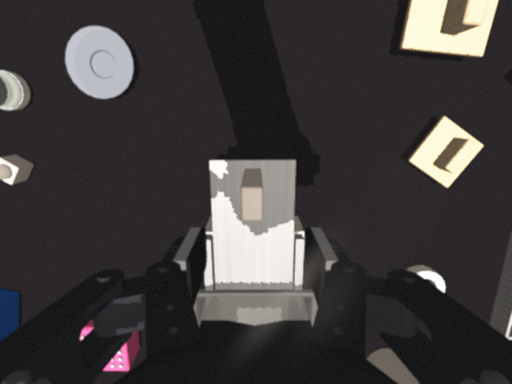

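Request:
play_rows([
  [[0,-0.001,-0.05],[0,0,0],0.4],
  [[0,-0.001,-0.09],[0,0,0],0.4],
  [[0,-0.001,-0.09],[0,0,0],0.4],
  [[0,-0.001,-0.09],[0,0,0],1],
  [[0,-0.001,-0.09],[0,0,0],1],
  [[0,-0.001,-0.09],[0,0,0],1],
], grip_force=40)

```text
time_s: 4.5
tcp_pos: [0.4949, 0.1351, 0.1644]
tcp_rot: [-0.45, 0.547, -0.45, -0.544]
ft_force: [-0.1, -6.4, 7.0]
grip_width: 0.179
```

Request:
play_rows([
  [[0.01,0.002,0],[0,0,0],1],
  [[0.02,0.004,0],[0,0,0],1],
  [[0.03,0.006,0],[0,0,0],1],
  [[0.038,0.0075,0],[0,0,0],1],
  [[0.044,0.0085,0],[0,0,0],1],
  [[0.044,0.0085,0],[0,0,0],1],
])

```text
time_s: 5.25
tcp_pos: [0.539, 0.1439, 0.1644]
tcp_rot: [-0.451, 0.547, -0.45, -0.544]
ft_force: [0.4, -4.3, 6.2]
grip_width: 0.181
```

Request:
play_rows([
  [[0.002,0.0004,0],[0,0,0],1],
  [[0.004,0.0008,0],[0,0,0],1],
  [[0.006,0.0012,0],[0,0,0],1],
  [[0.006,0.0012,0],[0,0,0],1],
])

```text
time_s: 5.75
tcp_pos: [0.5416, 0.1444, 0.1643]
tcp_rot: [-0.448, 0.546, -0.452, -0.545]
ft_force: [-6.7, -6.2, 11.1]
grip_width: 0.182
```

Request:
play_rows([
  [[-0.004,-0.001,0],[0,0,0],0.4],
  [[-0.004,-0.001,0],[0,0,0],0.4],
  [[-0.004,-0.001,0.06],[0,0,0],0.3],
  [[-0.004,-0.001,0.12],[0,0,0],0],
  [[-0.01,-0.05,0.15],[0,0,-10.5],0],
  [[-0.01,-0.11,0.15],[0,0,-21],0],
  [[-0.01,-0.17,0.15],[0,0,-31.5],0],
  [[-0.01,-0.23,0.15],[0,0,-42],0],
])

```text
time_s: 6.75
tcp_pos: [0.5332, -0.0844, 0.3126]
tcp_rot: [0.617, -0.347, 0.616, 0.347]
ft_force: [1.1, -0.9, -0.4]
grip_width: 0.998
```

Request:
play_rows([
  [[0,-0.06,0],[0,0,-10.5],0],
  [[0,-0.12,0],[0,0,-21],0],
  [[0,-0.18,0],[0,0,-31.5],0],
  [[0,-0.18,0],[0,0,-42],0],
  [[0,-0.18,0],[0,0,-52.5],0],
  [[0,-0.18,0],[0,0,-59],0],
  [[0,-0.18,0],[0,0,-59],0],
])

```text
time_s: 7.62
tcp_pos: [0.5336, -0.2625, 0.3121]
tcp_rot: [0.707, -0.001, 0.707, 0.001]
ft_force: [-0.7, -0.4, 0.1]
grip_width: 1.002
```

```bash
python3 - <<'E'
from h import *
s=robot.sense();print(s['tcp_pos'],s['tcp_rot'],s['joint_positions'].round(2) if hasattr(s['joint_positions'],'round') else s['joint_positions'])
c=cam('wrist');np.save('pics/w3.npy',c,allow_pickle=True)
cv2.imwrite('pics/w3.png',cv2.resize(c['image'],(800,600),interpolation=3))
for t in ['bottle0','jar','dish']:
    for r in robot.trace(t,'wrist'): 
        if r['p']<.2: continue
        ys,xs=np.where(r['mask']);(ctr,wh,a)=cv2.minAreaRect(np.c_[xs,ys].astype(np.float32));print(t,round(r['p'],2),np.round(r['location'],1),r['mask'].sum(),px2w(c,r['location'],.025).round(3),np.round(wh,1),round(a,1))
E
```

```text
[ 0.53356936 -0.26254962  0.31207833] [ 0.70719786 -0.00073336  0.70701451  0.00106608] [ 0.37  0.47  0.09  1.49 -0.04  1.19  0.46]
bottle0 0.88 [274. 161.] 345 [ 0.561 -0.267  0.025] [19.6 18.4] 60.9
bottle0 0.84 [275.1  86.4] 382 [ 0.56  -0.165  0.025] [19.7 20.6] 20.0
bottle0 0.81 [201.5 234. ] 411 [ 0.45  -0.381  0.025] [21.6 20.7] 73.3
bottle0 0.63 [285.8 223.7] 384 [ 0.58  -0.363  0.025] [22. 18.] 90.0
bottle0 0.38 [161.2  14.4] 1799 [ 0.413 -0.078  0.025] [36. 61.] 90.0
jar 0.69 [204.5 235. ] 379 [ 0.455 -0.382  0.025] [20.6 19.6] 71.6
jar 0.62 [202.9  90.5] 975 [ 0.462 -0.17   0.025] [33. 35.] 90.0
dish 0.57 [162.9  13.1] 1765 [ 0.416 -0.077  0.025] [36. 60.] 90.0
```

View pics/w3.png

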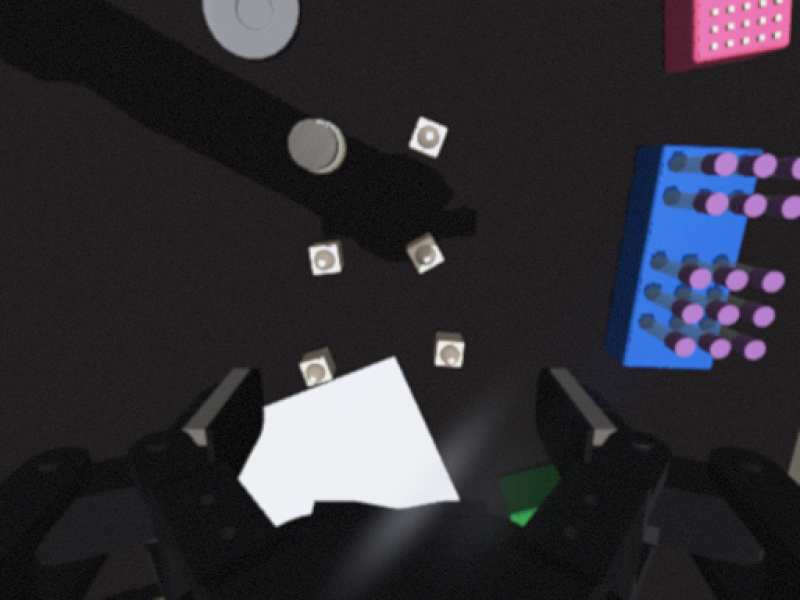

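```bash
python3 - <<'E'
from h import *
c=np.load('pics/w3.npy',allow_pickle=True).item()
for n,p in dict(A=(429,137),B=(325,259),C=(425,254),D=(449,352),E=(318,371)).items():
    print(n,px2w(c,np.array(p)/1.5625,.028).round(4))
crops=[]
for n,p in dict(A=(429,137),B=(325,259),C=(425,254),D=(449,352),E=(318,371)).items():
    x,y=(np.array(p)/1.5625).round().astype(int); k=c['image'][y-16:y+16,x-16:x+16]; crops.append(cv2.resize(k,(256,256),interpolation=3))
crops.append(crops[0]*0)
cv2.imwrite('pics/w3c.png',np.vstack([np.hstack(crops[:3]),np.hstack(crops[3:])]))
E
```

```text
A [ 0.5592 -0.1666  0.028 ]
B [ 0.4654 -0.2731  0.028 ]
C [ 0.5575 -0.2683  0.028 ]
D [ 0.5825 -0.3648  0.028 ]
E [ 0.4539 -0.3851  0.028 ]
```

View pics/w3c.png

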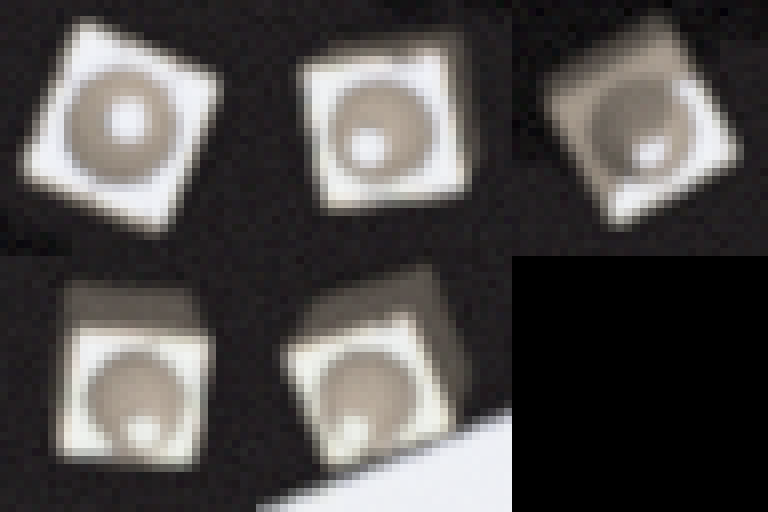

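Request:
play_rows([
  [[0.0256,0.05,-0.05],[0,0,-10.5],0.3],
  [[0.0256,0.096,-0.1],[0,0,-20],0.3],
  [[0.0256,0.096,-0.16],[0,0,-24],0.3],
  [[0.0256,0.096,-0.22],[0,0,-24],0.3],
  [[0.0256,0.096,-0.27],[0,0,-24],0.3],
  [[0.0256,0.096,-0.29],[0,0,-24],0.3],
  [[0.0256,0.096,-0.29],[0,0,-24],1],
  [[0.0256,0.096,-0.29],[0,0,-24],1],
], grip_force=30)

```text
time_s: 8.82
tcp_pos: [0.5597, -0.1677, 0.0235]
tcp_rot: [0.693, 0.147, 0.691, -0.147]
ft_force: [0.3, 0.1, 1.5]
grip_width: 0.291
```

Request:
play_rows([
  [[0,0,0],[0,0,0],1],
  [[0,0,0],[0,0,0],1],
  [[0,0,0.06],[0,0,0],1],
  [[0,0,0.12],[0,0,0],1],
  [[0,0,0.18],[0,0,10],1],
  [[0.02,0.05,0.24],[0,0,20],1],
  [[0.04,0.1,0.28],[0,0,30],1],
  [[0.05,0.15,0.28],[0,0,35],1],
])

```text
time_s: 9.82
tcp_pos: [0.6085, -0.0247, 0.3051]
tcp_rot: [0.707, -0.068, 0.701, 0.067]
ft_force: [1.3, 0.4, 0.3]
grip_width: 0.294
```

Request:
play_rows([
  [[0.02,0.06,0],[0,0,0],1],
  [[0.03,0.12,0],[0,0,0],1],
  [[0.042,0.183,0],[0,0,0],1],
  [[0.042,0.183,0],[0,0,0],1],
  [[0.042,0.183,-0.03],[0,0,0],1],
  [[0.042,0.183,-0.044],[0,0,0],1],
  [[0.042,0.183,-0.044],[0,0,0],1],
])

```text
time_s: 10.7
tcp_pos: [0.6482, 0.1578, 0.2558]
tcp_rot: [0.703, -0.068, 0.705, 0.067]
ft_force: [-0.1, 0.6, -0.2]
grip_width: 0.295
```

```bash
python3 - <<'E'
from h import *
S=cam('scene');D=cam('side')
cv2.imwrite('pics/d1.png',np.hstack([cv2.resize(S['image'][150:290,170:310],(400,400),interpolation=3),cv2.resize(D['image'][110:250,220:360],(400,400),interpolation=3)]))
E
```

```text
(no output)
```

View pics/d1.png

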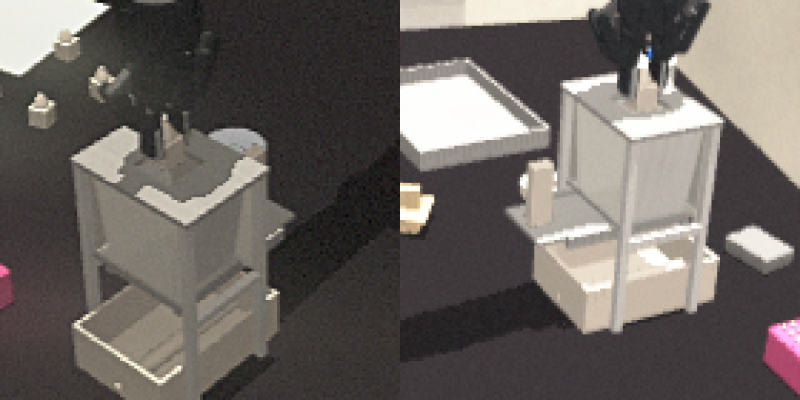

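Request:
play_rows([
  [[0.003,0.0085,0],[0,0,0],1],
  [[0.003,0.0085,0],[0,0,0],1],
  [[0.003,0.0085,0],[0,0,0],0.4],
  [[0.003,0.0085,0],[0,0,0],0.4],
  [[0.003,0.0085,0],[0,0,0],0.4],
  [[0.003,0.0085,0.05],[0,0,0],0.3],
])

```text
time_s: 11.55
tcp_pos: [0.6494, 0.1666, 0.3024]
tcp_rot: [0.7, -0.069, 0.708, 0.067]
ft_force: [1.1, 0.9, -0.3]
grip_width: 0.701
```

```bash
cat > st.py <<'E'
from h import *
s=robot.sense();print(np.round(s['tcp_pos'],4),np.round(s['tcp_rot'],3),s['time_s'])
D=cam('side')
for t in ['bottle0','bung']:
    for r in robot.trace(t,'side'):
        if r['p']>.25: print(t,round(r['p'],2),np.round(r['location']),r['mask'].sum(),px2w(D,r['location'],.018).round(3))
E
python3 st.py
```

```text
[0.6494 0.1666 0.3024] [ 0.7   -0.069  0.708  0.067] 11.55
bottle0 0.8 [296. 359.] 251 [ 0.45  -0.389  0.018]
bottle0 0.75 [353. 343.] 216 [ 0.581 -0.38   0.018]
bottle0 0.57 [288. 322.] 225 [ 0.464 -0.293  0.018]
bottle0 0.53 [325. 309.] 200 [ 0.561 -0.276  0.018]
bung 0.83 [182. 167.] 524 [0.31  0.518 0.018]
bung 0.81 [181. 194.] 593 [0.287 0.316 0.018]
bung 0.57 [223. 182.] 250 [0.441 0.37  0.018]
```

Request:
play_rows([
  [[-0.01,-0.06,0],[0,0,0],0.3],
  [[-0.02,-0.12,0],[0,0,6],0.3],
  [[-0.03,-0.18,0],[0,0,12],0.3],
  [[-0.045,-0.24,-0.02],[0,0,18],0.3],
  [[-0.06,-0.29,-0.05],[0,0,18],0.3],
  [[-0.075,-0.34,-0.08],[0,0,18],0.3],
  [[-0.085,-0.39,-0.11],[0,0,18],0.3],
  [[-0.092,-0.4346,-0.13],[0,0,18],0.3],
])

```text
time_s: 12.7
tcp_pos: [0.5579, -0.269, 0.1746]
tcp_rot: [0.684, -0.176, 0.686, 0.177]
ft_force: [0.7, -0.3, 0.2]
grip_width: 0.699
```

```bash
python3 - <<'E'
from h import *
from scipy.spatial.transform import Rotation as R
s=robot.sense();q=s['tcp_rot'];print(R.from_quat([q[1],q[2],q[3],q[0]]).as_matrix().round(3),s['tcp_pos'])
E
```

```text
[[-0.003 -0.484  0.875]
 [ 0.001  0.875  0.484]
 [-1.     0.002 -0.002]] [ 0.55786666 -0.26896658  0.17460671]
```

Commanded position is as planned; descend, grasp, lift.

Request:
play_rows([
  [[0,0,-0.06],[0,0,0],0.3],
  [[0,0.001,-0.12],[0,0,0],0.3],
  [[0,0.001,-0.151],[0,0,0],0.3],
  [[0,0.001,-0.151],[0,0,0],1],
  [[0,0.001,-0.151],[0,0,0],1],
  [[0,0.001,-0.151],[0,0,0],1],
  [[0,0.001,-0.151],[0,0,0],1],
  [[0,0.001,-0.1],[0,0,0],1],
])

```text
time_s: 13.7
tcp_pos: [0.5571, -0.2649, 0.0743]
tcp_rot: [0.682, -0.175, 0.687, 0.179]
ft_force: [0.1, 0.3, -0.2]
grip_width: 0.291
```

Request:
play_rows([
  [[0,0,0.06],[0,0,0],1],
  [[0,0,0.12],[0,0,0],1],
  [[0.01,0.04,0.17],[0,0,-6],1],
  [[0.02,0.09,0.2],[0,0,-12],1],
  [[0.035,0.15,0.225],[0,0,-18],1],
  [[0.05,0.21,0.225],[0,0,-18],1],
  [[0.06,0.27,0.225],[0,0,-18],1],
  [[0.075,0.33,0.225],[0,0,-18],1],
])

```text
time_s: 14.7
tcp_pos: [0.6346, 0.0649, 0.3031]
tcp_rot: [0.704, -0.068, 0.703, 0.068]
ft_force: [1.4, -0.0, -1.0]
grip_width: 0.288
```

Request:
play_rows([
  [[0.008,0.05,0],[0,0,0],1],
  [[0.017,0.101,0],[0,0,0],1],
  [[0.017,0.101,-0.02],[0,0,0],1],
  [[0.017,0.101,-0.045],[0,0,0],1],
  [[0.017,0.101,-0.045],[0,0,0],1],
  [[0.017,0.101,-0.045],[0,0,0],1],
])

```text
time_s: 15.45
tcp_pos: [0.6522, 0.1639, 0.2583]
tcp_rot: [0.705, -0.068, 0.703, 0.068]
ft_force: [0.5, 0.5, 0.9]
grip_width: 0.296
```

Release and head to B (.4654, -.2731), yaw +7.

Request:
play_rows([
  [[0,0,0],[0,0,0],0.4],
  [[0,0,0],[0,0,0],0.4],
  [[0,0,0],[0,0,0],0.4],
  [[0,0,0.05],[0,0,0],0.4],
  [[-0.02,-0.05,0.05],[0,0,0],0.35],
  [[-0.05,-0.1,0.05],[0,0,-4],0.35],
  [[-0.08,-0.15,0.05],[0,0,-4],0.35],
  [[-0.11,-0.2,0.05],[0,0,-4],0.35],
])

```text
time_s: 16.45
tcp_pos: [0.5407, -0.0377, 0.3073]
tcp_rot: [0.706, -0.043, 0.705, 0.043]
ft_force: [0.2, -0.4, -0.1]
grip_width: 0.647
```

```bash
python3 st.py; python3 - <<'E'
from h import *
c=cam('wrist')
for r in robot.trace('bottle0','wrist'):
    if r['p']>.25: print(round(r['p'],2),np.round(r['location']),px2w(c,r['location'],.028).round(3))
E
```

```text
[ 0.5407 -0.0377  0.3073] [ 0.706 -0.043  0.705  0.043] 16.45
bottle0 0.73 [353. 343.] 244 [ 0.582 -0.38   0.018]
bottle0 0.64 [297. 358.] 258 [ 0.452 -0.387  0.018]
bottle0 0.58 [289. 320.] 218 [ 0.468 -0.288  0.018]
bung 0.83 [182. 169.] 493 [0.309 0.505 0.018]
bung 0.58 [352. 342.] 253 [ 0.58  -0.376  0.018]
bung 0.57 [219. 181.] 217 [0.429 0.38  0.018]
bung 0.56 [182. 193.] 598 [0.291 0.325 0.018]
0.68 [199. 291.] [ 0.474 -0.265  0.028]
```

Request:
play_rows([
  [[-0.02,-0.05,0],[0,0,0],0.35],
  [[-0.035,-0.11,-0.01],[0,0,0],0.35],
  [[-0.055,-0.165,-0.03],[0,0,0],0.35],
  [[-0.07,-0.215,-0.06],[0,0,0],0.35],
  [[-0.075,-0.235,-0.11],[0,0,0],0.35],
  [[-0.075,-0.235,-0.16],[0,0,0],0.35],
  [[-0.075,-0.235,-0.2],[0,0,0],0.35],
  [[-0.075,-0.235,-0.2],[0,0,0],0.35],
])

```text
time_s: 17.7
tcp_pos: [0.4663, -0.2684, 0.1039]
tcp_rot: [0.704, -0.043, 0.708, 0.046]
ft_force: [-0.4, 0.2, 0.6]
grip_width: 0.651
```

```bash
python3 - <<'E'
from h import *
from scipy.spatial.transform import Rotation as R
s=robot.sense();q=s['tcp_rot'];M=R.from_quat([q[1],q[2],q[3],q[0]]).as_matrix();print(np.degrees(np.arctan2(M[1,2],M[0,2])),s['tcp_pos'])
E
```

```text
7.185790423976247 [ 0.4662899  -0.26838063  0.10390397]
```

Request:
play_rows([
  [[0,-0.004,-0.05],[0,0,0],0.35],
  [[0,-0.0045,-0.082],[0,0,0],0.35],
  [[0,-0.0045,-0.082],[0,0,0],1],
  [[0,-0.0045,-0.082],[0,0,0],1],
  [[0,-0.0045,-0.082],[0,0,0],1],
  [[0,-0.0045,-0.082],[0,0,0],1],
  [[0,-0.0045,-0.02],[0,0,0],1],
  [[0,-0.0045,0.04],[0,0,0],1],
])

```text
time_s: 18.7
tcp_pos: [0.4664, -0.2754, 0.1481]
tcp_rot: [0.705, -0.043, 0.706, 0.043]
ft_force: [1.7, -0.2, -0.4]
grip_width: 0.297
```

Request:
play_rows([
  [[0.02,0.01,0.05],[0,0,0],1],
  [[0.04,0.03,0.1],[0,0,4],1],
  [[0.06,0.07,0.14],[0,0,4],1],
  [[0.085,0.12,0.16],[0,0,4],1],
  [[0.11,0.17,0.165],[0,0,4],1],
  [[0.13,0.225,0.165],[0,0,4],1],
  [[0.15,0.28,0.165],[0,0,4],1],
  [[0.17,0.335,0.165],[0,0,4],1],
])

```text
time_s: 19.7
tcp_pos: [0.6368, 0.061, 0.3124]
tcp_rot: [0.704, -0.068, 0.704, 0.068]
ft_force: [1.1, -0.5, 0.2]
grip_width: 0.286
```

Request:
play_rows([
  [[0.007,0.055,0],[0,0,0],1],
  [[0.014,0.107,0],[0,0,0],1],
  [[0.014,0.107,-0.02],[0,0,0],1],
  [[0.014,0.107,-0.054],[0,0,0],1],
  [[0.014,0.107,-0.054],[0,0,0],1],
  [[0.014,0.107,-0.054],[0,0,0],1],
])

```text
time_s: 20.45
tcp_pos: [0.6512, 0.1664, 0.2594]
tcp_rot: [0.705, -0.068, 0.703, 0.068]
ft_force: [0.4, -1.4, 1.3]
grip_width: 0.299
```

Release, head to D (.5834, -.3667), yaw −4.

Request:
play_rows([
  [[0,0,0],[0,0,0],0.4],
  [[0,0,0],[0,0,0],0.4],
  [[0,0,0],[0,0,0],0.4],
  [[0,0,0.05],[0,0,0],0.4],
  [[-0.005,-0.06,0.05],[0,0,-5],0.35],
  [[-0.01,-0.12,0.05],[0,0,-10],0.35],
  [[-0.02,-0.18,0.05],[0,0,-15],0.35],
  [[-0.03,-0.24,0.05],[0,0,-15],0.35],
])

```text
time_s: 21.45
tcp_pos: [0.6203, -0.0754, 0.3082]
tcp_rot: [0.707, 0.025, 0.706, -0.025]
ft_force: [1.1, -0.2, -0.3]
grip_width: 0.646
```

```bash
python3 st.py; python3 - <<'E'
from h import *
c=cam('wrist')
for r in robot.trace('bottle0','wrist'):
    if r['p']>.25: print(round(r['p'],2),np.round(r['location']),px2w(c,r['location'],.028).round(3))
E
```

```text
[ 0.6203 -0.0754  0.3082] [ 0.707  0.025  0.706 -0.025] 21.45
bottle0 0.72 [296. 360.] 258 [ 0.447 -0.392  0.018]
bottle0 0.58 [350. 341.] 250 [ 0.578 -0.374  0.018]
bung 0.66 [220. 183.] 272 [0.431 0.368 0.018]
bung 0.62 [183. 167.] 485 [0.314 0.519 0.018]
bung 0.59 [182. 194.] 624 [0.292 0.319 0.018]
0.59 [249. 318.] [ 0.587 -0.345  0.028]
```

Request:
play_rows([
  [[-0.005,-0.06,0],[0,0,0],0.35],
  [[-0.01,-0.12,0],[0,0,0],0.35],
  [[-0.02,-0.18,-0.02],[0,0,0],0.35],
  [[-0.03,-0.23,-0.05],[0,0,0],0.35],
  [[-0.037,-0.27,-0.09],[0,0,0],0.35],
  [[-0.037,-0.291,-0.14],[0,0,0],0.35],
  [[-0.037,-0.291,-0.2],[0,0,0],0.35],
  [[-0.037,-0.291,-0.2],[0,0,0],0.35],
])

```text
time_s: 22.7
tcp_pos: [0.5817, -0.3597, 0.102]
tcp_rot: [0.703, 0.027, 0.71, -0.021]
ft_force: [-0.1, 0.4, -0.2]
grip_width: 0.65
```

```bash
python3 - <<'E'
from h import *
c=cam('wrist');cv2.imwrite('pics/w5.png',c['image'])
E
```

```text
(no output)
```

View pics/w5.png

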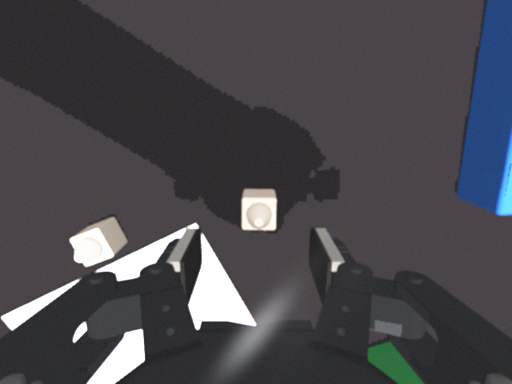

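Request:
play_rows([
  [[0.0015,-0.006,-0.05],[0,0,0],0.35],
  [[0.0015,-0.006,-0.08],[0,0,0],0.35],
  [[0.0015,-0.006,-0.08],[0,0,0],1],
  [[0.0015,-0.006,-0.08],[0,0,0],1],
  [[0.0015,-0.006,-0.08],[0,0,0],1],
  [[0.0015,-0.006,-0.08],[0,0,0],1],
  [[0.0015,-0.006,-0.02],[0,0,0],1],
  [[0.0015,-0.006,0.04],[0,0,0],1],
])

```text
time_s: 23.75
tcp_pos: [0.5849, -0.3704, 0.1494]
tcp_rot: [0.706, 0.025, 0.707, -0.025]
ft_force: [0.6, -0.6, 0.7]
grip_width: 0.292
```

Request:
play_rows([
  [[0,0.02,0.05],[0,0,0],1],
  [[0.01,0.06,0.09],[0,0,5],1],
  [[0.02,0.11,0.12],[0,0,10],1],
  [[0.03,0.165,0.15],[0,0,15],1],
  [[0.04,0.225,0.165],[0,0,15],1],
  [[0.045,0.285,0.165],[0,0,15],1],
  [[0.05,0.345,0.165],[0,0,15],1],
  [[0.055,0.405,0.165],[0,0,15],1],
])

```text
time_s: 24.75
tcp_pos: [0.64, 0.0361, 0.314]
tcp_rot: [0.704, -0.068, 0.703, 0.068]
ft_force: [0.8, -0.2, 0.2]
grip_width: 0.293
```

Request:
play_rows([
  [[0.004,0.06,0],[0,0,0],1],
  [[0.008,0.11,0],[0,0,0],1],
  [[0.0105,0.1305,0],[0,0,0],1],
  [[0.0105,0.1305,-0.03],[0,0,0],1],
  [[0.0105,0.1305,-0.054],[0,0,0],1],
  [[0.0105,0.1305,-0.054],[0,0,0],1],
  [[0.0105,0.1305,-0.054],[0,0,0],1],
])

```text
time_s: 25.62
tcp_pos: [0.6515, 0.164, 0.2604]
tcp_rot: [0.705, -0.067, 0.703, 0.067]
ft_force: [0.2, 0.3, 0.1]
grip_width: 0.294
```

Request:
play_rows([
  [[0,0,0],[0,0,0],0.4],
  [[0,0,0],[0,0,0],0.4],
  [[0,0,0],[0,0,0],0.4],
  [[0,0,0.05],[0,0,0],0.4],
  [[-0.02,-0.05,0.05],[0,0,5],0.35],
  [[-0.04,-0.105,0.05],[0,0,5],0.35],
  [[-0.065,-0.16,0.05],[0,0,5],0.35],
  [[-0.09,-0.215,0.05],[0,0,5],0.35],
])

```text
time_s: 26.62
tcp_pos: [0.5599, -0.0519, 0.3092]
tcp_rot: [0.701, -0.099, 0.7, 0.098]
ft_force: [1.4, 0.0, 0.4]
grip_width: 0.654
```

```bash
python3 st.py
```

```text
[ 0.5599 -0.0519  0.3092] [ 0.701 -0.099  0.7    0.098] 26.625
bottle0 0.53 [298. 359.] 253 [ 0.453 -0.39   0.018]
bung 0.94 [182. 169.] 494 [0.308 0.505 0.018]
bung 0.84 [218. 182.] 279 [0.427 0.38  0.018]
bung 0.84 [182. 193.] 648 [0.29  0.328 0.018]
```

E at (.4523, −.386): dx −.1076, dy −.334.

Request:
play_rows([
  [[-0.02,-0.055,0],[0,0,0],0.35],
  [[-0.04,-0.11,0],[0,0,0],0.35],
  [[-0.06,-0.165,-0.02],[0,0,0],0.35],
  [[-0.08,-0.22,-0.04],[0,0,0],0.35],
  [[-0.095,-0.275,-0.06],[0,0,0],0.35],
  [[-0.1076,-0.33,-0.09],[0,0,0],0.35],
  [[-0.1076,-0.334,-0.15],[0,0,0],0.35],
  [[-0.1076,-0.334,-0.2],[0,0,0],0.35],
])

```text
time_s: 27.78
tcp_pos: [0.4537, -0.3842, 0.1069]
tcp_rot: [0.701, -0.098, 0.7, 0.098]
ft_force: [-0.1, 1.2, -0.9]
grip_width: 0.646
```

```bash
python3 - <<'E'
from h import *
from scipy.spatial.transform import Rotation as R
s=robot.sense();q=s['tcp_rot'];M=R.from_quat([q[1],q[2],q[3],q[0]]).as_matrix();print(np.degrees(np.arctan2(M[1,2],M[0,2])),s['tcp_pos'])
c=cam('wrist')
for r in robot.trace('bottle0','wrist'):
    if r['p']>.25:
        ys,xs=np.where(r['mask']); print(round(r['p'],2),np.round(r['location']),px2w(c,r['location'],.02).round(3),xs.min(),xs.max(),ys.min(),ys.max())
E
```

```text
15.970320442647024 [ 0.45373222 -0.38424842  0.10690718]
0.78 [249. 198.] [ 0.449 -0.385  0.02 ] 233 268 179 219
```

Request:
play_rows([
  [[-0.002,-0.001,-0.05],[0,0,0],0.35],
  [[-0.002,-0.001,-0.085],[0,0,0],0.35],
  [[-0.002,-0.001,-0.085],[0,0,0],1],
  [[-0.002,-0.001,-0.085],[0,0,0],1],
  [[-0.002,-0.001,-0.085],[0,0,0],1],
  [[-0.002,-0.001,-0.085],[0,0,0],1],
  [[-0.002,-0.001,-0.02],[0,0,0],1],
  [[-0.002,-0.001,0.04],[0,0,0],1],
])

```text
time_s: 28.88
tcp_pos: [0.4507, -0.3848, 0.15]
tcp_rot: [0.7, -0.098, 0.701, 0.099]
ft_force: [0.6, -0.8, -0.6]
grip_width: 0.293
```

Request:
play_rows([
  [[0.015,0.02,0.05],[0,0,0],1],
  [[0.035,0.06,0.09],[0,0,-5],1],
  [[0.055,0.11,0.12],[0,0,-5],1],
  [[0.08,0.16,0.15],[0,0,-5],1],
  [[0.105,0.215,0.165],[0,0,-5],1],
  [[0.125,0.27,0.165],[0,0,-5],1],
  [[0.145,0.325,0.165],[0,0,-5],1],
  [[0.165,0.38,0.165],[0,0,-5],1],
])

```text
time_s: 29.88
tcp_pos: [0.6162, -0.0034, 0.3146]
tcp_rot: [0.704, -0.068, 0.704, 0.068]
ft_force: [-0.1, -0.1, 0.2]
grip_width: 0.294
```

Request:
play_rows([
  [[0.01,0.06,0],[0,0,0],1],
  [[0.022,0.12,0],[0,0,0],1],
  [[0.034,0.168,0],[0,0,0],1],
  [[0.034,0.168,0],[0,0,0],1],
  [[0.034,0.168,-0.03],[0,0,0],1],
  [[0.034,0.168,-0.054],[0,0,0],1],
  [[0.034,0.168,-0.054],[0,0,0],1],
  [[0.034,0.168,-0.054],[0,0,0],1],
])

```text
time_s: 30.88
tcp_pos: [0.6507, 0.1623, 0.2613]
tcp_rot: [0.705, -0.067, 0.703, 0.067]
ft_force: [0.7, 0.4, -0.0]
grip_width: 0.294
```

Request:
play_rows([
  [[0,0,0],[0,0,0],0.4],
  [[0,0,0],[0,0,0],0.4],
  [[0,0,0],[0,0,0],0.4],
  [[0,0,0.05],[0,0,0],0.4],
  [[-0.03,-0.03,0.1],[0,0,0],0.35],
  [[-0.03,-0.05,0.15],[0,0,0],0.2],
  [[-0.03,-0.05,0.15],[0,0,0],0],
  [[-0.03,-0.05,0.15],[0,0,0],0],
])

```text
time_s: 31.88
tcp_pos: [0.6198, 0.1133, 0.4096]
tcp_rot: [0.704, -0.068, 0.704, 0.068]
ft_force: [0.0, -0.3, -1.1]
grip_width: 0.997
```

```bash
python3 - <<'E'
from h import *
print(robot.sense()['tcp_pos'])
c=cam('wrist');np.save('pics/w6.npy',c,allow_pickle=True)
D=cam('side');S=cam('scene')
x,y=w2px(c,(.651,.166,.236)).round().astype(int);print(x,y)
x0=max(0,min(x-70,512-140));y0=max(0,y-70)
a=cv2.resize(c['image'][y0:y0+140,x0:x0+140],(400,400),interpolation=3)
b=cv2.resize(D['image'][110:250,220:360],(400,400),interpolation=3)
print(x0,y0)
cv2.imwrite('pics/d2.png',np.hstack([a,b]))
E
```

```text
[0.6198097  0.11325599 0.40957723]
295 132
225 62
```

View pics/d2.png

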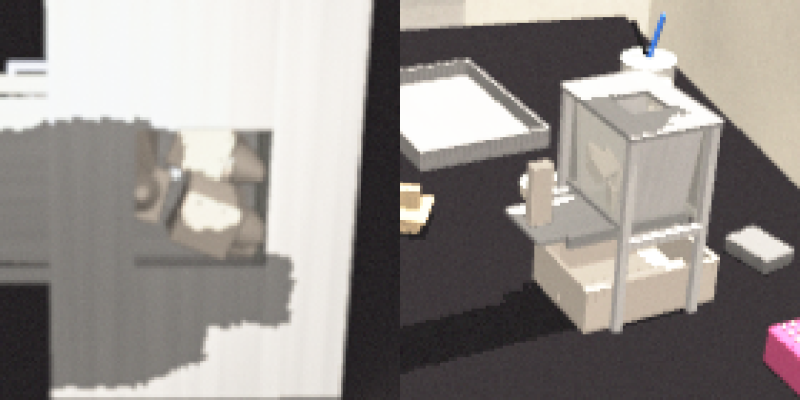

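```bash
cat > port.py <<'E'
from h import *
from scipy.optimize import least_squares
def fit(c,z,x0,half,n=40,rng=6,sg=None):
    """fit square edges (half sizes hx,hy) at height z by max gradient along normals; returns x,y,yaw(deg)"""
    g=cv2.GaussianBlur(cv2.cvtColor(c['image'],cv2.COLOR_BGR2GRAY),(0,0),.8).astype(np.float32)
    p=np.array(x0,float)
    for it in range(4):
        ca,sa=np.cos(p[2]),np.sin(p[2]);Rm=np.array([[ca,-sa],[sa,ca]])
        obs=[]
        for i,(nx,ny) in enumerate([(1,0),(-1,0),(0,1),(0,-1)]):
            for t in np.linspace(-.75,.75,n):
                h=np.array([nx*half[0]+(ny!=0)*t*half[0],ny*half[1]+(nx!=0)*t*half[1]])
                w=np.array([nx,ny]);off=np.linspace(-rng,rng,49)/1000
                pr=np.array([w2px(c,[*(p[:2]+Rm@(h+o*w)),z]) for o in off],np.float32)
                v=cv2.remap(g,pr[:,:1],pr[:,1:],1).ravel();d=np.gradient(v)*(1 if sg is None else sg)
                if sg is None:d=abs(d)
                k=d.argmax()
                if d[k]>1.: obs.append((i,h,w,off[k]))
        # outward offset o = w.(delta) + yaw term
        def res(q): return [1000*(w@(q[:2]+q[2]*np.array([-h[1],h[0]]))-o) for i,h,w,o in obs]
        r=least_squares(res,[0,0,0],loss='soft_l1',f_scale=.5)
        p[:2]+=Rm@r.x[:2];p[2]+=r.x[2]
    med=[np.median([1000*(o) for j,h,w,o in obs if j==i]).round(2) if any(j==i for j,*_ in obs) else None for i in range(4)]
    return p[:2].round(4),np.degrees(p[2]).round(2),'side resid mm',med,len(obs)
E
python3 - <<'E'
from port import *
for f in ['w1','w6']:
    c=np.load(f'pics/{f}.npy',allow_pickle=True).item()
    print(f,'port',fit(c,.236,[.651,.1665,np.radians(11)],(.024,.024),sg=1))
    print(f,'lid',fit(c,.236,[.651,.1665,np.radians(11)],(.055,.075),sg=-1))
E
```

```text
w1 port (array([0.6514, 0.1665]), np.float64(10.61), 'side resid mm', [np.float64(-0.5), np.float64(-1.25), np.float64(0.0), np.float64(0.0)], 160)
w1 lid (array([0.6513, 0.1665]), np.float64(11.22), 'side resid mm', [np.float64(-0.25), np.float64(0.0), np.float64(0.25), np.float64(0.25)], 160)
w6 port (array([0.6511, 0.1666]), np.float64(10.59), 'side resid mm', [np.float64(-0.25), np.float64(-4.75), np.float64(0.25), np.float64(0.0)], 132)
w6 lid (array([0.6513, 0.1665]), np.float64(11.01), 'side resid mm', [np.float64(0.0), np.float64(0.0), np.float64(0.75), np.float64(0.25)], 141)
```

Request:
play_rows([
  [[-0.04,0.04,0],[0,0,0],0],
  [[-0.08,0.08,0],[0,0,0],0],
  [[-0.12,0.12,-0.02],[0,0,0],0],
  [[-0.16,0.16,-0.05],[0,0,0],0],
  [[-0.19,0.19,-0.08],[0,0,0],0],
  [[-0.19,0.19,-0.11],[0,0,0],0],
  [[-0.19,0.19,-0.11],[0,0,0],0],
])

```text
time_s: 32.9
tcp_pos: [0.4281, 0.3025, 0.297]
tcp_rot: [0.702, -0.07, 0.706, 0.067]
ft_force: [0.1, -1.0, -0.2]
grip_width: 0.999
```

```bash
python3 - <<'E'
from h import *
print(robot.sense()['tcp_pos'])
c=cam('wrist');np.save('pics/w7.npy',c,allow_pickle=True)
for r in robot.trace('bung','wrist'):
    if r['p']>.25:
        print(round(r['p'],2),np.round(r['location']),r['mask'].sum(),px2w(c,r['location'],.023).round(3))
cv2.imwrite('pics/w7.png',cv2.resize(c['image'],(800,600),interpolation=3))
E
```

```text
[0.42810661 0.30248907 0.29699499]
0.94 [193.  15.] 2972 [0.317 0.463 0.023]
0.92 [270. 112.] 2335 [0.433 0.368 0.023]
0.72 [152. 132.] 4771 [0.281 0.311 0.023]
0.51 [324. 301.] 2272 [0.579 0.098 0.023]
```

View pics/w7.png

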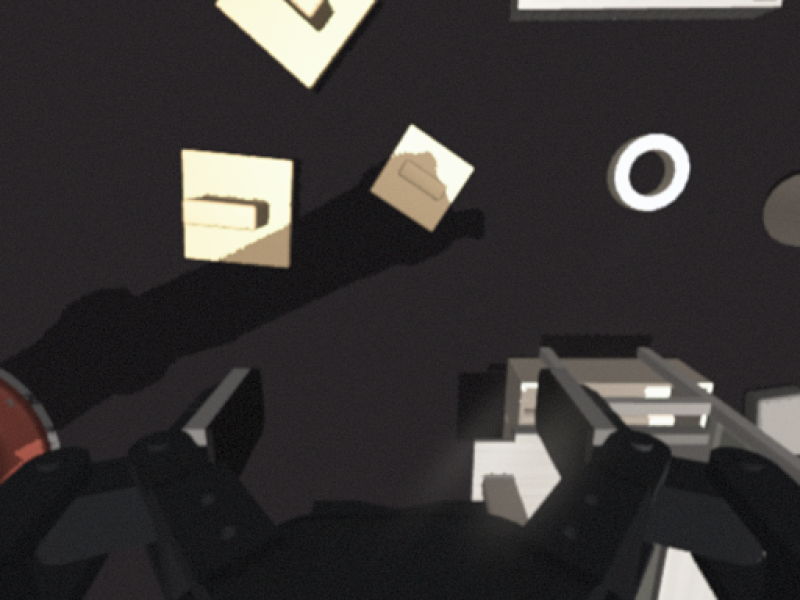

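```bash
python3 - <<'E'
from port import *
c=np.load('pics/w7.npy',allow_pickle=True).item()
print(px2w(c,np.array([422,178])/1.5625,.026))
print(fit(c,.026,[.433,.368,np.radians(-23)],(.032,.032),sg=-1,rng=10))
print('fin ends',[px2w(c,np.array(p)/1.5625,.054).round(4) for p in [(407,166),(438,192)]])
E
```

```text
[0.43391903 0.36572694 0.026     ]
(array([0.4334, 0.365 ]), np.float64(-22.11), 'side resid mm', [np.float64(0.42), np.float64(0.42), np.float64(0.21), np.float64(0.0)], 160)
fin ends [array([0.4192, 0.3727, 0.054 ]), array([0.4474, 0.3579, 0.054 ])]
```

Request:
play_rows([
  [[0.005,0.02,-0.02],[0,0,10.5],0.3],
  [[0.0053,0.04,-0.04],[0,0,21],0.3],
  [[0.0053,0.0625,-0.07],[0,0,31.5],0.3],
  [[0.0053,0.0625,-0.1],[0,0,42],0.3],
  [[0.0053,0.0625,-0.13],[0,0,52.5],0.3],
  [[0.0053,0.0625,-0.16],[0,0,57],0.3],
  [[0.0053,0.0625,-0.18],[0,0,57],0.3],
  [[0.0053,0.0625,-0.18],[0,0,57],0.3],
])

```text
time_s: 34.0
tcp_pos: [0.4364, 0.3647, 0.1195]
tcp_rot: [0.586, -0.395, 0.587, 0.395]
ft_force: [-0.0, -0.4, -0.6]
grip_width: 0.696
```

```bash
cat > yaw.py <<'E'
from port import *
from scipy.spatial.transform import Rotation as R
def pose():
    s=robot.sense();q=s['tcp_rot'];M=R.from_quat([q[1],q[2],q[3],q[0]]).as_matrix();print('yaw',np.degrees(np.arctan2(M[1,2],M[0,2])).round(2),'tcp',np.round(s['tcp_pos'],4),'toolx',M[:,0].round(3),'grip',s['grip_width'],'F',np.round(s['ft_force'],1)); return s
E
python3 - <<'E'
from yaw import *
pose();c=cam('wrist');np.save('pics/w8.npy',c,allow_pickle=True)
print(fit(c,.026,[.4334,.365,np.radians(-22)],(.032,.032),sg=-1,rng=8))
E
```

```text
yaw 67.88 tcp [0.4364 0.3647 0.1195] toolx [-0.    -0.001 -1.   ] grip 0.6958686321254018 F [-0.  -0.4 -0.6]
(array([0.4328, 0.3649]), np.float64(-22.04), 'side resid mm', [np.float64(0.0), np.float64(0.0), np.float64(0.0), np.float64(-0.17)], 160)
```

Request:
play_rows([
  [[-0.0034,0,-0.04],[0,0,0],0.4],
  [[-0.0034,0,-0.0785],[0,0,0],0.4],
  [[-0.0034,0,-0.0785],[0,0,0],0.4],
  [[-0.0034,0,-0.0785],[0,0,0],1],
  [[-0.0034,0,-0.0785],[0,0,0],1],
  [[-0.0034,0,-0.0785],[0,0,0],1],
  [[-0.0034,0,-0.0785],[0,0,0],1],
], grip_force=60)

```text
time_s: 34.92
tcp_pos: [0.4329, 0.3661, 0.0431]
tcp_rot: [0.587, -0.395, 0.585, 0.395]
ft_force: [-0.8, -2.1, 6.1]
grip_width: 0.147
```

```bash
python3 - <<'E'
from yaw import *
pose();c=cam('wrist');np.save('pics/w9.npy',c,allow_pickle=True)
print(fit(c,.026,[.4334,.365,np.radians(-22)],(.032,.032),sg=-1,rng=6))
E
```

```text
yaw 67.99 tcp [0.4329 0.3661 0.0431] toolx [ 0.002  0.002 -1.   ] grip 0.14668781348398008 F [-0.8 -2.1  6.1]
(array([0.4334, 0.3661]), np.float64(-22.05), 'side resid mm', [np.float64(6.0), np.float64(0.25), np.float64(-0.25), np.float64(-0.25)], 125)
```

Request:
play_rows([
  [[0,0,0.04],[0,0,0],1],
  [[0,0,0.1],[0,0,0],1],
  [[0,0,0.16],[0,0,0],1],
  [[0,0,0.22],[0,0,0],1],
  [[0,0,0.277],[0,0,10],1],
  [[0.03,-0.03,0.277],[0,0,20],1],
  [[0.065,-0.06,0.277],[0,0,30],1],
  [[0.1,-0.09,0.277],[0,0,33.1],1],
])

```text
time_s: 35.98
tcp_pos: [0.5326, 0.2742, 0.3187]
tcp_rot: [-0.449, 0.547, -0.448, -0.547]
ft_force: [1.1, 0.1, -1.6]
grip_width: 0.145
```

Request:
play_rows([
  [[0.03,-0.03,0],[0,0,0],1],
  [[0.06,-0.06,0],[0,0,0],1],
  [[0.095,-0.09,0],[0,0,0],1],
  [[0.118,-0.11,0],[0,0,0],1],
  [[0.118,-0.11,0],[0,0,0],1],
  [[0.118,-0.11,0],[0,0,0],1],
])

```text
time_s: 36.72
tcp_pos: [0.6491, 0.1664, 0.3182]
tcp_rot: [0.449, -0.546, 0.449, 0.547]
ft_force: [-0.5, 0.2, 0.1]
grip_width: 0.146
```

```bash
python3 - <<'E'
from yaw import *
s=pose();c=cam('wrist');np.save('pics/w10.npy',c,allow_pickle=True)
z=s['tcp_pos'][2]-.0431+.026
print(fit(c,z,[*s['tcp_pos'][:2],np.radians(11)],(.032,.032),sg=-1,rng=6))
print('lid',fit(c,.236,[.6513,.1665,np.radians(11)],(.055,.075),sg=-1))
cv2.imwrite('pics/w10.png',c['image'])
E
```

```text
yaw 101.17 tcp [0.6491 0.1664 0.3182] toolx [-0.001  0.001 -1.   ] grip 0.14568463575032825 F [-0.5  0.2  0.1]
(array([0.6506, 0.1663]), np.float64(10.92), 'side resid mm', [np.float64(6.0), np.float64(0.25), np.float64(-0.25), np.float64(-1.12)], 91)
lid (array([0.6512, 0.1664]), np.float64(11.04), 'side resid mm', [np.float64(-0.75), np.float64(-0.25), np.float64(0.25), np.float64(0.0)], 143)
```

View pics/w10.png

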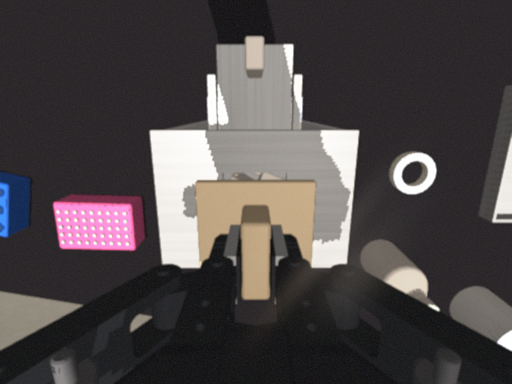

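Request:
play_rows([
  [[0.0012,0.0002,0],[0,0,0],1],
  [[0.0012,0.0002,-0.02],[0,0,0],1],
  [[0.0012,0.0002,-0.034],[0,0,0],1],
  [[0.0012,0.0002,-0.04],[0,0,0],1],
  [[0.0012,0.0002,-0.044],[0,0,0],1],
  [[0.0012,0.0002,-0.044],[0,0,0],1],
])

```text
time_s: 37.52
tcp_pos: [0.6512, 0.1657, 0.2745]
tcp_rot: [-0.449, 0.546, -0.449, -0.546]
ft_force: [-0.3, 0.3, -0.7]
grip_width: 0.152
```

```bash
python3 - <<'E'
from yaw import *
s=pose();c=cam('wrist')
z=s['tcp_pos'][2]-.0431+.026
print(fit(c,z,[*s['tcp_pos'][:2],np.radians(11)],(.032,.032),sg=-1,rng=5))
E
```

```text
yaw 101.11 tcp [0.6512 0.1657 0.2745] toolx [ 0.  0. -1.] grip 0.15230006407531468 F [-0.3  0.3 -0.7]
(array([0.6525, 0.1656]), np.float64(10.81), 'side resid mm', [np.float64(5.0), np.float64(0.21), np.float64(-0.21), np.float64(-1.46)], 99)
```

Request:
play_rows([
  [[0,0.0004,-0.003],[0,0,0],1],
  [[0,0.0004,-0.006],[0,0,0],1],
  [[0,0.0004,-0.006],[0,0,0],1],
])

```text
time_s: 37.95
tcp_pos: [0.651, 0.1659, 0.268]
tcp_rot: [0.449, -0.546, 0.45, 0.546]
ft_force: [0.6, 0.6, -1.3]
grip_width: 0.152
```

No contact force at 11 mm in; continue down to seat.

Request:
play_rows([
  [[0,0,-0.003],[0,0,0],1],
  [[0,0,-0.006],[0,0,0],1],
  [[0,0,-0.008],[0,0,0],1],
  [[0,0,-0.01],[0,0,0],1],
  [[0,0,-0.01],[0,0,0],1],
])

```text
time_s: 38.58
tcp_pos: [0.6511, 0.166, 0.2593]
tcp_rot: [-0.449, 0.546, -0.449, -0.546]
ft_force: [-1.8, -1.7, 3.6]
grip_width: 0.15
```

Request:
play_rows([
  [[0,0,-0.002],[0,0,0],1],
  [[0,0,-0.002],[0,0,0],1],
  [[0,0,0],[0,0,0],0.4],
  [[0,0,0],[0,0,0],0.4],
  [[0,0,0],[0,0,0],0.4],
  [[0,0,0.05],[0,0,0],0.4],
  [[-0.03,0,0.1],[0,0,0],0.4],
  [[-0.06,-0.01,0.1],[0,0,0],0.4],
])

```text
time_s: 39.58
tcp_pos: [0.5921, 0.1585, 0.3628]
tcp_rot: [-0.452, 0.548, -0.445, -0.545]
ft_force: [-1.2, 0.1, -0.1]
grip_width: 0.6
```

```bash
python3 - <<'E'
from yaw import *
s=pose();c=cam('wrist');S=cam('scene');D=cam('side')
print('flange',fit(c,.242,[.6513,.1665,np.radians(11)],(.032,.032),sg=-1,rng=5))
print('flange any',fit(c,.242,[.6513,.1665,np.radians(11)],(.032,.032),rng=5))
a=cv2.resize(c['image'],(400,300),interpolation=3);b=cv2.resize(D['image'][110:250,220:360],(300,300),interpolation=3);e=cv2.resize(S['image'][150:290,170:310],(300,300),interpolation=3)
cv2.imwrite('pics/d3.png',cv2.resize(np.hstack([a,b,e]),(800,240)))
E
```

```text
yaw 101.21 tcp [0.5921 0.1585 0.3628] toolx [ 0.009  0.005 -1.   ] grip 0.6000566653274719 F [-1.2  0.1 -0.1]
flange (array([0.6526, 0.1668]), np.float64(11.11), 'side resid mm', [None, np.float64(0.0), np.float64(-0.83), np.float64(-0.83)], 101)
flange any (array([0.6528, 0.1669]), np.float64(11.25), 'side resid mm', [None, np.float64(-0.21), np.float64(-0.83), np.float64(-0.83)], 105)
```

View pics/d3.png

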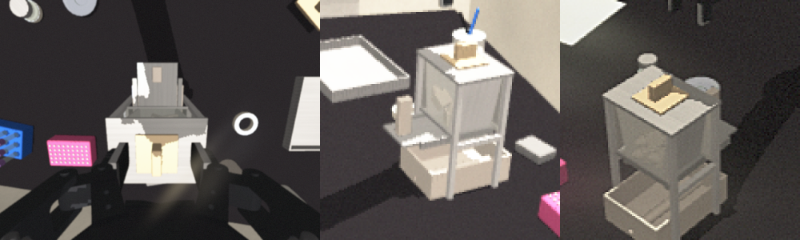

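Request:
play_rows([
  [[-0.03,-0.008,0],[0,0,0],0.4],
  [[-0.052,-0.0138,0],[0,0,0],0.4],
  [[-0.052,-0.0138,-0.04],[0,0,0],0.4],
  [[-0.052,-0.0138,-0.09],[0,0,0],0.4],
  [[-0.052,-0.0138,-0.12],[0,0,0],0.4],
  [[-0.052,-0.0138,-0.12],[0,0,0],0.4],
])

```text
time_s: 40.48
tcp_pos: [0.5383, 0.1415, 0.2352]
tcp_rot: [0.447, -0.545, 0.451, 0.547]
ft_force: [0.5, -0.3, 0.6]
grip_width: 0.598
```

Request:
play_rows([
  [[0.001,0.003,-0.03],[0,0,0],0.4],
  [[0.001,0.003,-0.071],[0,0,0],0.4],
  [[0.001,0.003,-0.071],[0,0,0],0.4],
  [[0.001,0.003,-0.071],[0,0,0],1],
  [[0.001,0.003,-0.071],[0,0,0],1],
  [[0.001,0.003,-0.071],[0,0,0],1],
], grip_force=60)

```text
time_s: 41.22
tcp_pos: [0.542, 0.1445, 0.1698]
tcp_rot: [-0.45, 0.547, -0.449, -0.544]
ft_force: [-0.4, -2.7, 5.9]
grip_width: 0.177
```

Request:
play_rows([
  [[-0.012,-0.0023,0],[0,0,0],1],
  [[-0.025,-0.0049,0],[0,0,0],1],
  [[-0.038,-0.0074,0],[0,0,0],1],
  [[-0.051,-0.0099,0],[0,0,0],1],
  [[-0.064,-0.0124,0],[0,0,0],1],
  [[-0.077,-0.015,0],[0,0,0],1],
  [[-0.088,-0.0171,0],[0,0,0],1],
  [[-0.088,-0.0171,0],[0,0,0],1],
])

```text
time_s: 42.22
tcp_pos: [0.4531, 0.127, 0.1697]
tcp_rot: [-0.45, 0.547, -0.449, -0.544]
ft_force: [-1.6, -5.1, 12.3]
grip_width: 0.175
```

Request:
play_rows([
  [[-0.003,-0.0006,0],[0,0,0],1],
  [[-0.006,-0.0012,0],[0,0,0],1],
  [[-0.006,-0.0012,0],[0,0,0],1],
  [[-0.006,-0.0012,0],[0,0,0],1],
])

```text
time_s: 42.72
tcp_pos: [0.4517, 0.1267, 0.1698]
tcp_rot: [-0.453, 0.549, -0.446, -0.543]
ft_force: [8.9, -2.5, 2.7]
grip_width: 0.175
```

Request:
play_rows([
  [[0,0,0],[0,0,0],1],
  [[0,0,0],[0,0,0],1],
  [[0,0,0],[0,0,0],1],
  [[0,0,0],[0,0,0],1],
  [[0,0,0],[0,0,0],1],
  [[0,0,0],[0,0,0],1],
  [[0,0,0],[0,0,0],1],
  [[0,0,0],[0,0,0],1],
])

```text
time_s: 43.72
tcp_pos: [0.4517, 0.1267, 0.1698]
tcp_rot: [-0.453, 0.549, -0.446, -0.543]
ft_force: [8.2, -2.4, 3.8]
grip_width: 0.176
```

```bash
python3 - <<'E'
from yaw import *
pose();S=cam('scene');D=cam('side')
for n in['scene','side']:
    print(n,[(round(r['p'],2),np.round(r['location']).tolist()) for r in robot.trace('bottle0',n) if r['p']>.2])
b=cv2.resize(D['image'][130:230,240:350],(440,400),interpolation=3);e=cv2.resize(S['image'][190:300,185:285],(360,400),interpolation=3)
cv2.imwrite('pics/d4.png',np.hstack([b,e]))
E
```

```text
yaw 101.02 tcp [0.4517 0.1267 0.1698] toolx [ 0.013  0.002 -1.   ] grip 0.1759742580793346 F [ 8.2 -2.4  3.8]
scene [(0.54, [227.0, 261.0]), (0.53, [227.0, 205.0]), (0.47, [242.0, 267.0]), (0.45, [218.0, 261.0]), (0.43, [228.0, 274.0])]
side [(0.67, [294.0, 185.0]), (0.56, [294.0, 209.0]), (0.5, [305.0, 205.0])]
```

View pics/d4.png

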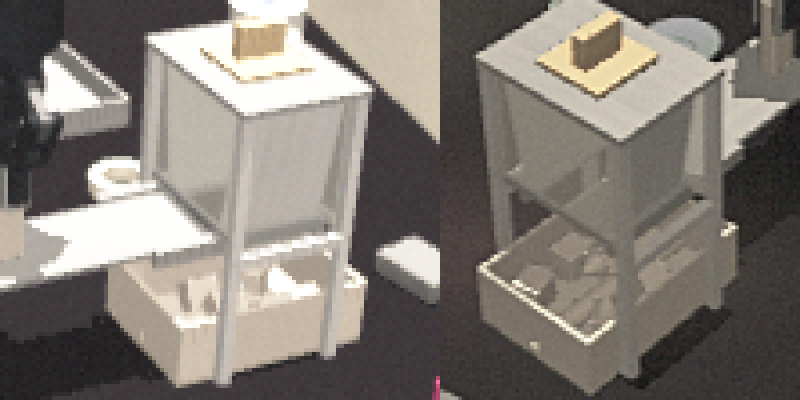

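Request:
play_rows([
  [[0.012,0.0023,0],[0,0,0],1],
  [[0.025,0.0049,0],[0,0,0],1],
  [[0.038,0.0074,0],[0,0,0],1],
  [[0.051,0.0099,0],[0,0,0],1],
  [[0.064,0.0124,0],[0,0,0],1],
  [[0.077,0.015,0],[0,0,0],1],
  [[0.09,0.0175,0],[0,0,0],1],
  [[0.09,0.0175,0],[0,0,0],1],
])

```text
time_s: 44.92
tcp_pos: [0.5388, 0.1439, 0.1698]
tcp_rot: [-0.451, 0.548, -0.448, -0.544]
ft_force: [2.0, -2.8, 6.1]
grip_width: 0.176
```

Request:
play_rows([
  [[0.003,0.0006,0],[0,0,0],1],
  [[0.006,0.0012,0],[0,0,0],1],
  [[0.006,0.0012,0],[0,0,0],1],
  [[0.006,0.0012,0],[0,0,0],1],
])

```text
time_s: 45.42
tcp_pos: [0.542, 0.1445, 0.1698]
tcp_rot: [-0.449, 0.547, -0.45, -0.545]
ft_force: [-2.5, -4.6, 10.8]
grip_width: 0.18
```

Request:
play_rows([
  [[0.003,0.0006,0],[0,0,0],1],
  [[0.003,0.0006,0],[0,0,0],1],
  [[0.001,0.0002,0],[0,0,0],0.4],
  [[0.0,0,0],[0,0,0],0.4],
  [[0,0,0],[0,0,0],0.4],
  [[0,0,0.06],[0,0,0],0.4],
  [[-0.02,0,0.12],[0,0,0],0.4],
  [[-0.03,-0.04,0.16],[0,0,0],0.4],
])

```text
time_s: 46.42
tcp_pos: [0.5117, 0.1098, 0.3302]
tcp_rot: [0.449, -0.548, 0.445, 0.548]
ft_force: [0.3, -0.7, -0.2]
grip_width: 0.597
```

```bash
python3 - <<'E'
from yaw import *
pose();S=cam('scene');D=cam('side');c=cam('wrist')
print('flange',fit(c,.242,[.6513,.1665,np.radians(11)],(.032,.032),sg=-1,rng=5))
for n,k in [('scene',S),('side',D),('wrist',c)]:
    for t in ['bottle0','gate_handle','jar','dish','tape']: print(n,t,[(round(r['p'],2),np.round(r['location']).tolist(),px2w(k,r['location'],.15 if t[0]=='g' else .02).round(3).tolist()) for r in robot.trace(t,n) if r['p']>.3])
b=cv2.resize(D['image'][130:230,240:350],(440,400),interpolation=3);e=cv2.resize(S['image'][190:300,185:285],(360,400),interpolation=3)
cv2.imwrite('pics/d5.png',np.hstack([b,e]))
cv2.imwrite('pics/d6.png',c['image'])
E
```

```text
yaw 101.58 tcp [0.5117 0.1098 0.3302] toolx [ 0.003  0.004 -1.   ] grip 0.5968142071465194 F [ 0.3 -0.7 -0.2]
flange (array([ 0.8398, -0.8075]), np.float64(11.81), 'side resid mm', [None, None, None, None], 0)
scene bottle0 [(0.62, [212.0, 268.0], [0.701, 0.136, 0.02]), (0.53, [229.0, 277.0], [0.683, 0.195, 0.02]), (0.52, [243.0, 268.0], [0.628, 0.191, 0.02]), (0.4, [228.0, 262.0], [0.652, 0.144, 0.02])]
scene gate_handle [(0.59, [266.0, 223.0], [0.549, 0.197, 0.15])]
scene jar [(0.41, [219.0, 187.0], [0.455, -0.2, 0.02])]
scene dish [(0.61, [252.0, 201.0], [0.412, -0.057, 0.02])]
scene tape [(0.85, [295.0, 312.0], [0.618, 0.404, 0.02]), (0.51, [266.0, 225.0], [0.457, 0.076, 0.02])]
side bottle0 [(0.57, [308.0, 201.0], [0.694, 0.184, 0.02])]
side gate_handle [(0.78, [270.0, 183.0], [0.533, 0.104, 0.15])]
side jar [(0.55, [274.0, 282.0], [0.47, -0.164, 0.02])]
side dish [(0.83, [242.0, 262.0], [0.411, -0.072, 0.02])]
side tape []
wrist bottle0 [(0.44, [159.0, 56.0], [0.406, -0.055, 0.02])]
wrist gate_handle [(0.91, [284.0, 206.0], [0.547, 0.141, 0.15])]
wrist jar [(0.89, [70.0, 81.0], [0.462, -0.177, 0.02])]
wrist dish [(0.72, [156.0, 60.0], [0.412, -0.059, 0.02]), (0.5, [275.0, 251.0], [0.671, 0.165, 0.02])]
wrist tape [(0.84, [426.0, 251.0], [0.623, 0.413, 0.02])]
```

View pics/d5.png

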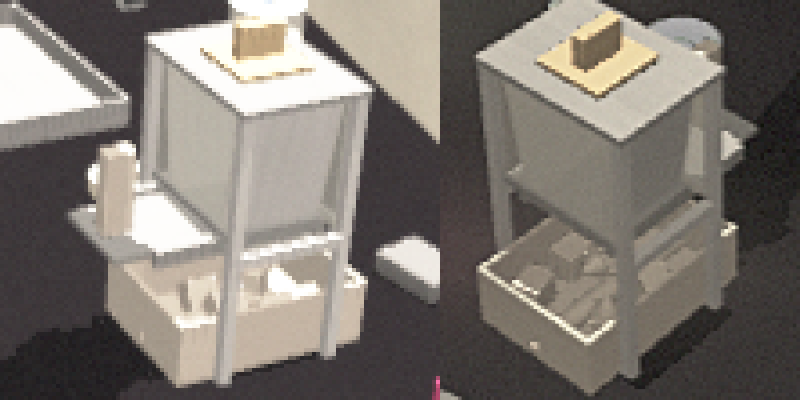

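```bash
python3 -c "
from cell import robot
print(robot.hand_in())"
```

```text
the job is handed in; nothing more can be done
None
```

The job is handed in; the simulator gives no verdict, so what follows is from my own measurements and pictures.

**What I did:**
- Pushed the gate home, about 46 mm.
- Dropped all five bottles through the port.
- Plugged the port with the smallest of the three bungs.
- Drew the gate out 92 mm to its stop and pushed it home again.

It took about 46 s of the 210 s allowed.

**Last checks:**
- **Gate:** the gripper ended at x = 0.542 m, the same point as when the gate was first shut.
- **Bung:** it looks flush in both outside views. The tool reading on seating was 0.2 mm above the fully home height. A camera fit after release put its centre about 1.5 mm from the port's.
- **Bottles:** the shaft is empty and the heap lies in the bin. At the end the network picked out only four in one picture. It could not confirm five separate bottles, because some are partly hidden.
- **Bystanders:** the jar, tape and dish show no movement beyond measuring noise, except one jar reading from the scene camera about 3 cm off. The jar is hard to see in that view, and the side and wrist cameras both put it where it started.
- **Failed check:** the final close-up bung fit found nothing, because the bung was out of that camera's useful view, so I relied on the earlier fit and the pictures.

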